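# Press and hold the lid of a coffee capsule

## Task

Seat the coffee capsule that stands wide foil end up, still upright, in the ring on the press's slim post while the lever is raised, and let go of it. Then swing the spring-loaded lever down by its handle until its arm lies level, so that the sprung pad bears on the capsule, and finish while still holding it level, neither letting it rise nor driving it down onto its stop. Leave the two capsules standing wide end down and the espresso cup where they are.

Things in the scene. Friction and masses are not known exactly. Their poses are not given: they have to be found in the camera images.
- capsule: Coffee capsule to be pressed: truncated cone 24 mm high, 42 mm across its wide flat foil end, which is UP, about 29 mm across its foot; 25 g. Origin: centre of its underside, z up. Stands on the worktop; grip it across the wide top edge. Two capsules of the same size and colour stand wide end DOWN: leave those.
- press: Fixed bench press: base plate 100 x 210 x 16 mm, slim post with a ring on top (the nest), column with the lever hinge. Origin: at worktop height on the post's axis; z up; +y points from post to column. The hinge axis is parallel to the press's x axis, 140 mm from the post towards +y and 72 mm above the worktop; the lever swings from above the column down over the post.
- nest_top (a point): Centre of the upper edge of the nest, 60 mm above the worktop. The nest is an open ring, outside 41 mm, bore 36 mm, with a flat floor 11 mm below its edge, axis vertical. The capsule stands in it foot first: seated, its origin is 11 mm below this point and its wide end 13 mm above it.
- handle (a point): Middle of the black grip, a round bar 17 mm thick, 66 mm long, parallel to the press's x axis; it reaches 34 mm on to -x, the arm is 56 mm to +x. In the arm's frame it lies 215 mm out from the hinge axis and 30 mm above it (arm level: 102 mm above the worktop, 75 mm past the post; raised: 284 mm high). The bar turns with the arm and may turn between the fingers. y axis: along the arm to the hinge.
- press_arm (a joint): Lever angle in rad: 0 = fully raised (its rest, 70 degrees up, held by a spring), growing as it is pulled down; 1.22 = arm level; 1.33 = lower stop. At the handle the spring takes about 2 N to start, 4 N near level, and the pad adds about 5 N at level. Let go, it springs back up.
- press_pad: Domed rubber pad 33 mm across under the lever on a sprung plunger (27 mm travel, 3 N preload, 350 N/m), 140 mm from the hinge axis. Origin: centre of its underside, z along the plunger. It meets a seated capsule about 0.09 rad before level and is pushed in about 13 mm, pressing with 7 N, at level.
- sealed_capsule_a: Bystander: finished capsule, 42 mm across, 24 mm high, standing wide end down. Origin under its centre.
- sealed_capsule_b: Bystander: another finished capsule, same shape, standing wide end down. Origin under its centre.
- espresso_cup: Bystander: white espresso cup with an ear, 59 x 77 x 52 mm. Origin under it, near its centre.
Things that resemble listed ones, but are neither listed nor needed, are in the scene too. What is shaped like the capsule but green or yellow is not meant.

How it is judged:
By the outcome, as a careful person would: the job done as asked, in the order asked, and still so for the second after the job is handed in, while the arm keeps its last pose, push and grip.
It also fails if it takes over 72 s, if anything falls off the work surface, if the arm or the gripper's body presses on something with over 40 N, if the wrist force passes 120 N, or if a joint passes its speed limit or range.

## Robot

A 6-joint arm with a two-finger parallel gripper is mounted at the origin on a cart in front of the work surface, level with it; the furniture and walls round the work are solid. World frame = base frame: x ahead of the robot, y to its left, z up, the work surface at z = 0. Lengths are in m, angles in rad, forces in N, time in s.
With the tool pointing down it reaches from about 0.325 to 0.775 m from the base axis. Payload 9.3 kg.
Tool frame: the origin (TCP) lies midway between the tips of the shut fingers; the grasp point (between the pads) lies 19 mm behind it (r.tcp_to_grasp is the distance from the TCP to the grasp point, in m); z points along the fingers, y is the line along which they close (so a half turn about z gives the same grasp; the last joint's range is limited). The gripper opens to 85 mm and grips with 20 to 120 N. Pads are 22 mm wide; open, the fingers measure 114 mm over their backs; the gripper's body (76 mm by 85 mm) begins 54 mm behind the grasp point. The pads swing forward as they close: fully open they stand 13 mm farther back than shut.
Start: joints at [1.005, 0.259, 0.021, 1.334, 0, 1.418], TCP at [0.221, 0.504, 0.231] pointing down, gripper open.
Joint ranges: [-3.04, 3.04], [-0.91, 1.82], [-1.04, 1.36], [-1.92, 1.95], [-1.52, 1.45], [-3.14, 3.14]. Speed limits (rad/s): [2.22, 2.22, 2.79, 3.14, 3.14, 3.14].

## Interface

Orientations are given as a unit quaternion [x, y, z, w].
In Python, from workcell import telemetry, imaging, r gives the robot as it stands. The module is installed in compiled form; this text tells all that it offers.
- The arm moves only by the tool apply_moves, never from a script. Its argument "plan" is one flat list of numbers, 5 for each row, row after row: the shift along the tool's x, y, z normalised to -1 to 1, where 1 is 300 mm, then the turn about the tool's z normalised to -1 to 1, where 1 is pi/2 rad, then the finger opening in mm, from 0 to 85.4. In form: [x, y, z, twist, fingers, x, y, z, twist, fingers, ...]. A call has 1 to 8 rows; each row is the pose to reach, as a shift and turn from the pose commanded when the call began, along the tool's axes at that moment; what a row does not reach only later rows make up. A row lasts 1/12 s, in which the tool goes at most 41.7 mm and 7.16 degrees, less where a joint would pass 70% of its speed; a pose out of reach is approached as far as the arm can. A call with a number of a shift or a turn outside -1 to 1 is refused whole. A call with a gripper value outside its range is refused whole. The fingers move at their own pace and stop on an object; "grip_force" is the grip in N (left out, the last holds). Time passes only in rows, so rows that repeat a pose let the fingers close. It gives the time, the measured TCP pose, the force, the opening and the grip force at its end, in the units of the state.
- telemetry.sense(): the state, without advancing time (a new reading comes with each control period).
- imaging.capture(name): name is "scene" or "top" or "wrist"; returns a dict with "img" (400x640x3 uint8, red, green, blue), "vertical_fov" (degrees; the focal length in pixels is half the picture's height over the tangent of half this angle, whatever the lens; pixels are square), "cx", "cy" (the principal point, pixels), "cam_to_world" (4x4, takes a point from camera to world coordinates); the wrist camera has in their place "tool_from_camera" (4x4, takes a point from camera to tool coordinates, whose origin is the TCP and whose axes are the flange's). Camera axes: x right, y up, looking along -z (the intrinsics and any distortion apply to the point x, -y, -z); pixel columns grow to the right and rows downward; lengths in m; the calibration is good to about 2 mm. A picture is of the moment at which its call begins: read the wrist's pose just before it. There is no depth.
- r.job_done(): hands the job in; it is judged then, once.
The state is a dict: "time": time; "joints": joint angles; "joint_vel": joint speeds; "effort": joint torques, N m; "position": TCP position; "eef_rot": TCP orientation; "force": force on the tool from outside, world axes, zero at the start; "wrist_torque": the same for the moment, N m; "grip_width": opening from 0.0 (shut) to 1.0 (fully open); "grip_force": force on a finger pad.
Only numpy, scipy, OpenCV 4.12 (cv2) and the standard library are available. Lean on these libraries where they do the work, as an engineer would, in place of code of your own. Each camera call takes 0.05 s, during which the arm holds its last target. There are 200 camera calls.

## Working session

There is one attempt and no reset: what is moved stays moved. The work goes in short steps, Python scripts to look and compute and a tool call to move; the robot and the scene stay as the last step left them, time stands still between calls to the robot, and variables do not carry over. Pictures are saved under pics/ and viewed, at most 10 in all, crops included, and the job is handed in when it is done.

Besides the shell and the picture viewer there is one more tool, called after "Emit:" as name(argument=value, ...), one argument or row to a line, values as JSON. apply_moves: Moves the arm, as the interface text tells. Its arguments: {"type":"object","properties":{"plan":{"type":"array"},"grip_force":{"type":"number"}},"required":["plan"]}

```bash
mkdir -p pics; cat > h.py <<'E'
import numpy as np, cv2
from workcell import telemetry, imaging, r
from scipy.spatial.transform import Rotation as R
def cap(n):
    s=telemetry.sense(); c=imaging.capture(n)
    if n=='wrist':
        T=np.eye(4); T[:3,:3]=R.from_quat(s['eef_rot']).as_matrix(); T[:3,3]=s['position']
        c['cam_to_world']=T@c['tool_from_camera']
    return c
def ray(c,u,v):
    f=c['img'].shape[0]/2/np.tan(np.radians(c['vertical_fov'])/2)
    d=np.array([(u-c['cx'])/f,-(v-c['cy'])/f,-1.])
    T=np.array(c['cam_to_world']); return T[:3,3],T[:3,:3]@d
def onz(c,u,v,z):
    o,d=ray(c,u,v); return o+d*(z-o[2])/d[2]
def proj(c,p):
    f=c['img'].shape[0]/2/np.tan(np.radians(c['vertical_fov'])/2)
    q=np.linalg.inv(c['cam_to_world'])@np.append(p,1); return c['cx']+f*q[0]/-q[2], c['cy']-f*q[1]/-q[2]
def save(c,n): cv2.imwrite('pics/'+n,c['img'][:,:,::-1])
E
python3 - <<'E'
from h import *
print(telemetry.sense())
for n in ('scene','top','wrist'):
    c=cap(n); save(c,n+'0.png'); print(n,{k:v for k,v in c.items() if k!='img'})
E
```

```text
{'time': 0.0, 'joints': array([1.00536805e+00, 2.59177819e-01, 2.07466866e-02, 1.33367861e+00,
       2.66555246e-05, 1.41817661e+00]), 'joint_vel': array([ 0.00092235, -0.00049456, -0.0005185 , -0.00069724, -0.00055732,
        0.00042679]), 'effort': array([ 1.29403728e-03, -5.55640912e+01,  3.44533896e+01,  1.36360258e-02,
       -1.49465432e-04,  5.88915805e-05]), 'position': array([0.22050659, 0.50355723, 0.23066803]), 'eef_rot': array([ 2.04941799e-01,  9.78773941e-01, -6.10152891e-04, -2.43219059e-04]), 'force': array([-0.45599257, -0.26775009, -0.81717728]), 'wrist_torque': array([ 0.01205087, -0.00051791,  0.00402996]), 'grip_force': 0.0, 'grip_width': 0.9980953097813707}
scene {'vertical_fov': 48.315056520181635, 'cx': 316.92484768933195, 'cy': 198.21364075062075, 'cam_to_world': array([[ 0.90088164,  0.21330178, -0.37804049,  0.04309705],
       [-0.43404962,  0.43539565, -0.78868977, -0.91058028],
       [-0.00363175,  0.87460447,  0.4848235 ,  0.80787331],
       [ 0.        ,  0.        ,  0.        ,  1.        ]])}
top {'vertical_fov': 44.25781450145498, 'cx': 325.092
[... 313 characters left out ...]
cal_fov': 64.2427019487497, 'cx': 316.07213127710105, 'cy': 202.35025569333, 'tool_from_camera': array([[-4.42649010e-04,  9.64987123e-01,  2.62296886e-01,
         6.73310779e-02],
       [ 9.99999076e-01,  8.99321024e-05,  1.35672705e-03,
         4.15200267e-04],
       [ 1.28563522e-03,  2.62297244e-01, -9.64986271e-01,
        -1.42379254e-01],
       [ 0.00000000e+00,  0.00000000e+00,  0.00000000e+00,
         1.00000000e+00]]), 'cam_to_world': array([[ 0.40157494, -0.88406365, -0.23910044,  0.15909164],
       [ 0.91582275,  0.38693314,  0.10747761,  0.53112142],
       [-0.00250116, -0.26213394,  0.96502826,  0.37311345],
       [ 0.        ,  0.        ,  0.        ,  1.        ]])}
```

View pics/scene0.png

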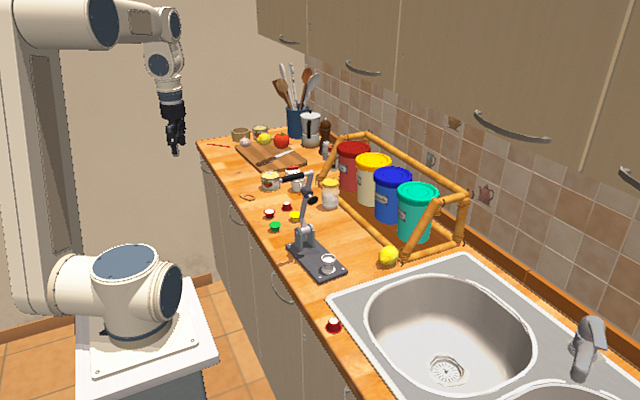

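View pics/top0.png

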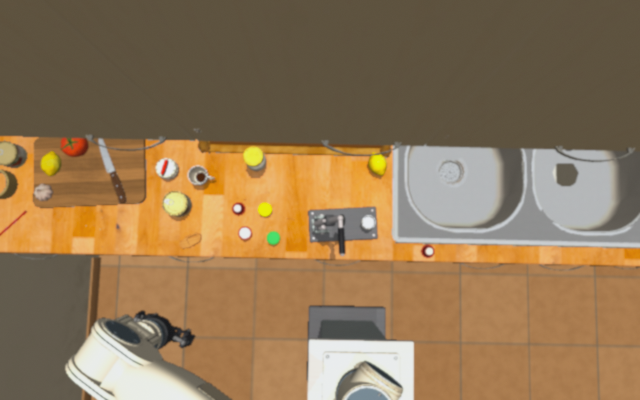

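Scene: press at about (315,250), red capsules at about (269,213), (286,206), (333,324). Top: post ring at (368,222), capsules at (238,209), (245,233), (428,251). I'll zoom in to tell which one stands foil up.

```bash
python3 - <<'E'
from h import *
a=cv2.imread('pics/scene0.png'); b=cv2.imread('pics/top0.png')
def z(i,u,v,w,h,W,H): return cv2.resize(i[v-h//2:v+h//2,u-w//2:u+w//2],(W,H),interpolation=cv2.INTER_CUBIC)
row1=np.hstack([z(a,278,212,60,50,400,300),z(a,333,324,60,50,400,300)])
row2=np.hstack([z(b,250,225,60,50,400,300),z(b,385,232,110,82,400,300)])
cv2.imwrite('pics/z0.png',np.vstack([row1,row2]))
E
```

```text
(no output)
```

View pics/z0.png

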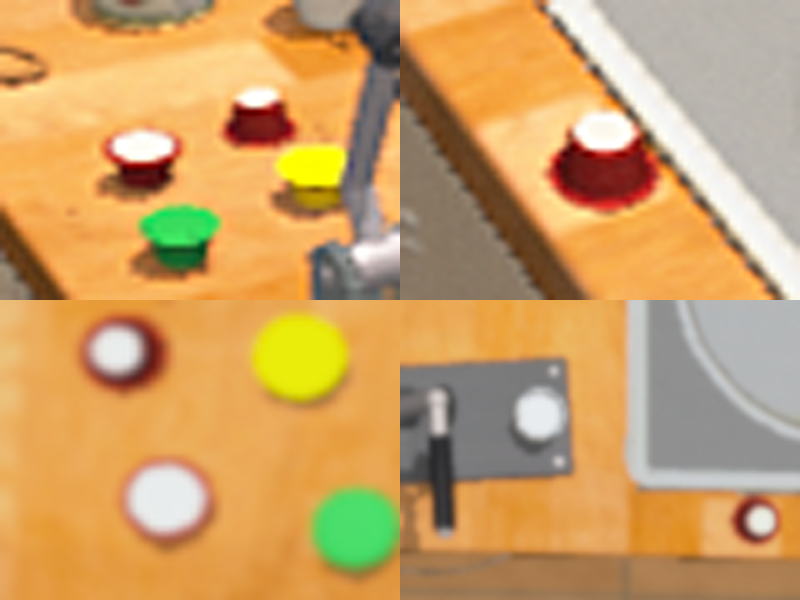

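The target is the one at top (245,233), scene (269,213); both others are wide end down. Next I measure it and the press.

```bash
python3 - <<'E'
from h import *
c=cap('top'); im=c['img']; hsv=cv2.cvtColor(im,cv2.COLOR_RGB2HSV)
# capsule foil: non-orange blob around (245,233)
m=((hsv[...,1]<90)&(hsv[...,2]>120)).astype(np.uint8)
def blob(u,v,w=12):
    s=m[v-w:v+w,u-w:u+w]; n,l,st,ce=cv2.connectedComponentsWithStats(s)
    i=1+np.argmax(st[1:,4]); return ce[i]+[u-w,v-w],st[i]
ce,st=blob(245,233); print('foil',ce,st,onz(c,*ce,.024))
# base plate dark gray
g=((hsv[...,1]<60)&(hsv[...,2]>60)&(hsv[...,2]<135)).astype(np.uint8); g[:, :300]=0; g[:,382:]=0; g[:200]=0; g[245:]=0
k=cv2.morphologyEx(g,cv2.MORPH_CLOSE,np.ones((5,5)))
cn=max(cv2.findContours(k,0,2)[0],key=cv2.contourArea); box=cv2.boxPoints(cv2.minAreaRect(cn)); print(box)
P=np.array([onz(c,*b,.016) for b in box]); print(P.round(4), np.linalg.norm(P-np.roll(P,1,0),axis=1))
s=im[205:240,350:385]; gray=cv2.cvtColor(s,cv2.COLOR_RGB2GRAY); _,t=cv2.threshold(gray,165,255,0)
n,l,st,ce=cv2.connectedComponentsWithStats(t); 
for i in range(1,n):
    if st[i,4]>20: print('ring',ce[i]+[350,205],st[i],onz(c,*(ce[i]+[350,205]),.06))
h=cap('scene'); 
for z in (.02,.0): print('cap scene',onz(h,269,212 if z else 216,z))
print('nest scene',onz(h,328,263,.06))
E
```

```text
foil [244.47826087 232.59130435] [  6   6  12  12 115] [0.46745742 0.36089767 0.024     ]
[[308.78958 210.58144]
 [374.68777 207.44344]
 [376.14255 237.99321]
 [310.24435 241.13121]]
[[ 0.5396  0.1671  0.016 ]
 [ 0.5538 -0.0358  0.016 ]
 [ 0.4598 -0.0413  0.016 ]
 [ 0.446   0.1604  0.016 ]] [0.09392008 0.20344381 0.0941361  0.20216396]
ring [378.07692308 218.97993311] [  0   0  35  35 299] [ 0.51508915 -0.04145049  0.06      ]
ring [368.14379085 221.63398693] [ 12  10  14  14 153] [ 0.50650685 -0.01183673  0.06      ]
cap scene [0.46612218 0.35544026 0.02      ]
cap scene [0.46733084 0.36188995 0.        ]
nest scene [ 0.49454977 -0.03724909  0.06      ]
```

```bash
cat >> h.py <<'E'
def go(x,y,z,yaw=None):
    """row to reach TCP x,y,z, tool-x heading yaw (rad, world)"""
    s=telemetry.sense(); M=R.from_quat(s['eef_rot']).as_matrix()
    d=M.T@(np.array([x,y,z])-s['position'])/.3
    h=np.arctan2(M[1,0],M[0,0]); t=0
    if yaw is not None:
        e=(yaw-h+np.pi)%(2*np.pi)-np.pi; t=-e/(np.pi/2)
    print('row',d.round(4),round(t,4),'| pos',s['position'].round(4),'heading',round(h,4),'z-axis',M[:,2].round(4),'t',s['time'])
E
python3 - <<'E'
from h import *
go(.467,.361,.13,np.pi+.07)
print('post proj scene',proj(cap('scene'),[.5065,-.012,.06]))
E
```

```text
row [-0.9434 -0.106   0.3366] -0.3073 | pos [0.2205 0.5037 0.231 ] heading 2.7289 z-axis [-4.e-04 -5.e-04 -1.e+00] t 0.25
post proj scene (np.float64(327.7136581140815), np.float64(256.8856209883679))
```

Emit:
apply_moves(
  plan=[-0.943,-0.106,0.1,-0.307,62,-0.943,-0.106,0.1,-0.307,62,-0.943,-0.106,0.1,-0.307,62,-0.943,-0.106,0.1,-0.307,62,-0.943,-0.106,0.1,-0.307,62,-0.943,-0.106,0.1,-0.307,62,-0.943,-0.106,0.1,-0.307,62,-0.943,-0.106,0.337,-0.307,62],
  grip_force=30,
)

```text
time: 0.97
position: [0.472, 0.3614, 0.1657]
eef_rot: [-0.032, 0.999, 0.002, 0.006]
force: [-0.4, 0.3, -1.1]
grip_width: 0.726
grip_force: 0.0
```

```bash
python3 - <<'E'
from h import *
go(.467,.361,.13,np.pi+.07)
c=cap('wrist'); save(c,'w1.png'); print(proj(c,[.467,.361,.024]))
E
```

```text
row [ 0.0179 -0.0007  0.1188] -0.0032 | pos [0.472  0.3614 0.1657] heading -3.0766 z-axis [ 0.0111  0.0045 -0.9999] t 0.9667
(np.float64(314.8542094747364), np.float64(184.77136819611468))
```

View pics/w1.png

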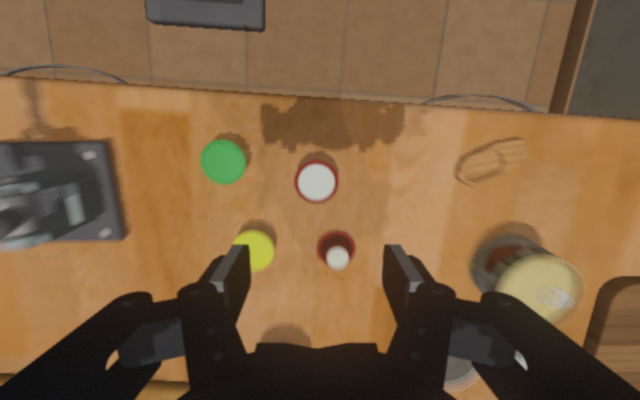

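The wrist picture shows the target foil at (316,182), as predicted; green at (223,161) and sealed capsule at (336,250), both clear of the fingers.

```bash
python3 - <<'E'
from h import *
c=cap('wrist'); im=c['img']; hsv=cv2.cvtColor(im,cv2.COLOR_RGB2HSV)
m=((hsv[...,1]<70)&(hsv[...,2]>130)).astype(np.uint8); m[:150]=0;m[215:]=0;m[:,:285]=0;m[:,345:]=0
n,l,st,ce=cv2.connectedComponentsWithStats(m); i=1+np.argmax(st[1:,4]); p=onz(c,*ce[i],.024); print(ce[i],st[i],p)
go(p[0],p[1],.06,np.pi+.07); go(p[0],p[1],.010,np.pi+.07)
E
```

```text
[318.51188455 193.4991511 ] [ 300  175   38   38 1178] [0.46408414 0.36183875 0.024     ]
row [-0.0053  0.0067  0.318 ] -0.0026 | pos [0.4634 0.3601 0.1554] heading -3.0757 z-axis [-0.0075 -0.0044 -1.    ] t 1.0667
row [-0.0066  0.0074  0.4847] -0.0026 | pos [0.4634 0.3601 0.1554] heading -3.0757 z-axis [-0.0075 -0.0044 -1.    ] t 1.0667
```

Emit:
apply_moves(
  plan=[0,0,0,0,62,0,0,0,0,62,0,0,0,0,62,0,0,0,0,62],
)

```text
time: 1.4
position: [0.4637, 0.3641, 0.1627]
eef_rot: [-0.036, 0.999, 0.001, 0.001]
force: [-1.0, -0.5, 0.5]
grip_width: 0.724
grip_force: 0.0
```

```bash
python3 - <<'E'
from h import *
c=cap('wrist'); im=c['img']; hsv=cv2.cvtColor(im,cv2.COLOR_RGB2HSV)
m=((hsv[...,1]<70)&(hsv[...,2]>130)).astype(np.uint8); m[:150]=0;m[235:]=0;m[:,:275]=0;m[:,355:]=0
n,l,st,ce=cv2.connectedComponentsWithStats(m); i=1+np.argmax(st[1:,4]); p=onz(c,*ce[i],.024); print(ce[i],st[i],p)
go(p[0],p[1],.010,np.pi+.07)
E
```

```text
[312.92777778 193.72962963] [ 295  176   37   37 1080] [0.46532233 0.3620503  0.024     ]
row [-0.0038 -0.0074  0.508 ] 0.0006 | pos [0.4637 0.364  0.1624] heading -3.0707 z-axis [ 0.0022  0.0012 -1.    ] t 1.45
```

Emit:
apply_moves(
  plan=[-0.004,-0.007,0.13,0,62,-0.004,-0.007,0.26,0,62,-0.004,-0.007,0.36,0,62,-0.004,-0.007,0.43,0,62,-0.004,-0.007,0.48,0,62,-0.004,-0.007,0.508,0,62,-0.004,-0.007,0.508,0,62,-0.004,-0.007,0.508,0,62],
)

```text
time: 2.12
position: [0.4654, 0.3615, 0.0091]
eef_rot: [-0.035, 0.999, 0.0, 0.0]
force: [0.2, 0.4, 0.2]
grip_width: 0.727
grip_force: 0.0
```

Emit:
apply_moves(
  plan=[0,0,0,0,30,0,0,0,0,30,0,0,0,0,30,0,0,0,0,30,0,0,0,0,30,0,0,0,0,30,0,0,0,0,30,0,0,0,0,30],
  grip_force=25,
)

```text
time: 2.78
position: [0.4661, 0.3616, 0.0102]
eef_rot: [-0.035, 0.999, 0.001, 0.001]
force: [-1.2, 0.0, 6.2]
grip_width: 0.453
grip_force: 24.4
```

```bash
python3 - <<'E'
from h import *
go(.4653,.362,.010,np.pi+.07); go(.4653,.362,.16,np.pi+.07)
c=cap('wrist'); save(c,'w2.png')
E
```

```text
row [0.0024 0.0015 0.0005] -0.0003 | pos [0.4661 0.3616 0.0102] heading -3.072 z-axis [ 0.0025  0.0017 -1.    ] t 2.7833
row [ 0.0011  0.0023 -0.4995] -0.0003 | pos [0.4661 0.3616 0.0102] heading -3.072 z-axis [ 0.0025  0.0017 -1.    ] t 2.7833
```

View pics/w2.png

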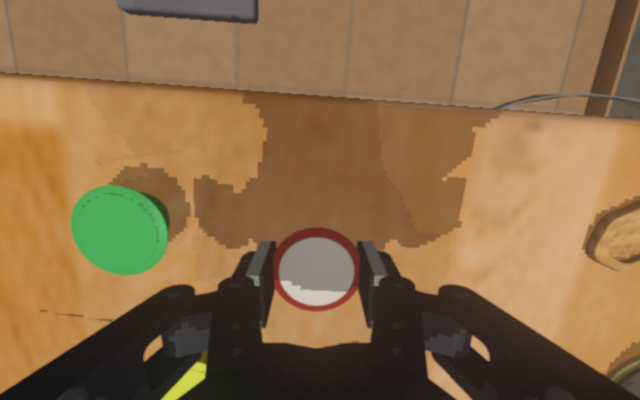

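Capsule is held upright between the pads (centre at (317,268)). Now lift it high, above the raised lever.

Emit:
apply_moves(
  plan=[0,0,-0.1,0,30,0,0,-0.23,0,30,0,0,-0.36,0,30,0,0,-0.49,0,30,0,0,-0.62,0,30,0,0,-0.75,0,30,0,0,-0.87,0,30,0,0,-1,0,30],
)

```text
time: 3.5
position: [0.4646, 0.3606, 0.3113]
eef_rot: [-0.035, 0.999, 0.0, 0.001]
force: [2.3, 0.0, -0.6]
grip_width: 0.448
grip_force: 25.3
```

Emit:
apply_moves(
  plan=[0,0,-0.1,0,30,0,0,-0.21,0,30,0,0,-0.21,0,30,0,0,-0.21,0,30],
)

```text
time: 3.83
position: [0.4655, 0.3611, 0.3741]
eef_rot: [-0.035, 0.999, 0.001, 0.002]
force: [0.3, 0.2, -0.8]
grip_width: 0.449
grip_force: 25.3
```

```bash
python3 - <<'E'
from h import *
print(telemetry.sense()['grip_width'],telemetry.sense()['grip_force'],telemetry.sense()['force'])
go(.48,.18,.375,np.pi+.07)
E
```

```text
0.4489146793671522 25.27989283724196 [ 0.34078773  0.16170801 -0.79038663]
row [-0.0063 -0.6056 -0.0043] -0.0004 | pos [0.4655 0.3611 0.3741] heading -3.0722 z-axis [ 0.0044  0.0025 -1.    ] t 3.8333
```

Emit:
apply_moves(
  plan=[-0.01,-0.08,0,0,30,-0.02,-0.18,0,0,30,-0.03,-0.28,0,0,30,-0.04,-0.38,0,0,30,-0.05,-0.48,0,0,30,-0.05,-0.58,0,0,30,-0.05,-0.68,0,0,30,-0.05,-0.78,0,0,30],
)

```text
time: 4.5
position: [0.4958, 0.1271, 0.3706]
eef_rot: [-0.035, 0.999, -0.0, -0.001]
force: [0.9, 0.2, -0.7]
grip_width: 0.449
grip_force: 25.3
```

Emit:
apply_moves(
  plan=[0,-0.1,0,0,30,0,-0.2,0,0,30,0,-0.3,0,0,30,0,-0.4,0,0,30,0,-0.47,0,0,30,0,-0.47,0,0,30,0,-0.47,0,0,30,0,-0.47,0,0,30],
)

```text
time: 5.17
position: [0.5059, -0.0118, 0.371]
eef_rot: [-0.034, 0.999, 0.0, -0.0]
force: [-0.2, -0.3, 0.0]
grip_width: 0.449
grip_force: 25.3
```

```bash
python3 - <<'E'
from h import *
go(.5065,-.012,.25,np.pi+.07)
c=cap('wrist'); save(c,'w3.png'); print(proj(c,[.5065,-.012,.06]))
E
```

```text
row [-0.0024 -0.0009  0.4033] -0.0007 | pos [ 0.5059 -0.0118  0.371 ] heading -3.0726 z-axis [-8.e-04  4.e-04 -1.e+00] t 5.1667
(np.float64(315.51494342953816), np.float64(165.14142776283288))
```

View pics/w3.png

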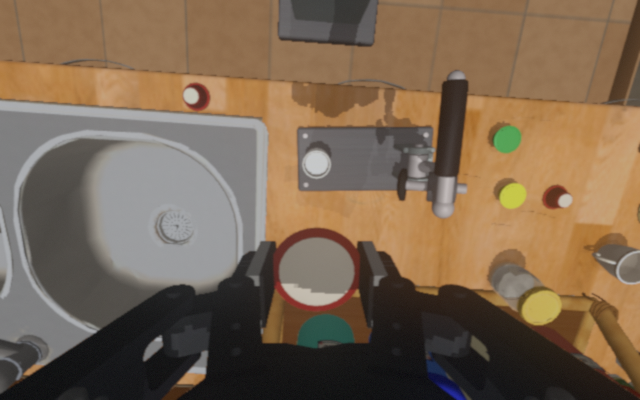

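Nest shows at (316,162), predicted (315.5,165); handle bar runs (456,85)–(447,175); held capsule rim centre about (317,268). I compute the offset of the held capsule and the nest.

```bash
cat > m.py <<'E'
from h import *
def ring(c,z=.06):
    im=c['img']; u,v=proj(c,[.5055,-.012,z]); u,v=int(u),int(v); w=30
    g=cv2.cvtColor(im,cv2.COLOR_RGB2GRAY)[v-w:v+w,u-w:u+w]; _,t=cv2.threshold(g,140,255,0)
    n,l,st,ce=cv2.connectedComponentsWithStats(t)
    i=l[w-4:w+4,w-4:w+4]; k=np.bincount(i[i>0]).argmax(); cn=cv2.findContours((l==k).astype(np.uint8),0,2)[0]
    cc,rad=cv2.minEnclosingCircle(max(cn,key=cv2.contourArea)); p=np.array(cc)+[u-w,v-w]
    return p,rad,st[k],onz(c,*p,z)
E
python3 - <<'E'
from m import *
c=cap('wrist'); s=telemetry.sense(); print('ring',ring(c))
hsv=cv2.cvtColor(c['img'],cv2.COLOR_RGB2HSV)
m=(((hsv[...,0]<6)|(hsv[...,0]>172))&(hsv[...,1]>150)&(hsv[...,2]>60)).astype(np.uint8); m[:220]=0;m[320:]=0;m[:,:265]=0;m[:,370:]=0
ys,xs=np.nonzero(m); e=cv2.fitEllipse(cv2.convexHull(np.column_stack([xs,ys]).astype(np.int32))); print('rim',e)
z=s['position'][2]+.014; p=onz(c,*e[0],z); print('held',p,'minus tcp',p-s['position'], 'diam', np.linalg.norm(onz(c,e[0][0]-e[1][1]/2,e[0][1],z)-onz(c,e[0][0]+e[1][1]/2,e[0][1],z)))
g=((hsv[...,1]<70)&(hsv[...,2]<115)&(hsv[...,2]>50)).astype(np.uint8); g[:118]=0;g[198:]=0;g[:,:285]=0;g[:,400:]=0
cn=max(cv2.findContours(cv2.morphologyEx(g,cv2.MORPH_CLOSE,np.ones((5,5))),0,2)[0],key=cv2.contourArea)
b=cv2.boxPoints(cv2.minAreaRect(cn)); P=np.array([onz(c,*q,.016) for q in b]); print(b.round(1).tolist(),P.round(4).tolist())
for q in ((456,85),(447,175)): print('bar',onz(c,*q,.284))
E
```

```text
ring (array([315.72448921, 163.94898033]), 14.589618682861328, array([ 17,  16,  29,  29, 630], dtype=int32), array([ 0.50496882, -0.01148449,  0.06      ]))
rim ((316.42401123046875, 270.1562805175781), (81.65447998046875, 88.78656005859375), 82.34326934814453)
held [ 0.50474871 -0.01079265  0.38526248] minus tcp [-0.00124933  0.00046214  0.014     ] diam 0.039314695750363254
[[298.0, 127.0], [399.0, 127.0], [399.0, 189.0], [298.0, 189.0]] [[0.457, -0.0419, 0.016], [0.4463, 0.1113, 0.016], [0.5422, 0.1246, 0.016], [0.5534, -0.0366, 0.016]]
bar [0.41216982 0.07781089 0.284     ]
bar [0.47383966 0.08263822 0.284     ]
```

Emit:
apply_moves(
  plan=[0,0,0.08,0,30,0,0,0.18,0,30,0,0,0.28,0,30,0,0,0.38,0,30,0,0,0.48,0,30,0,0,0.58,0,30,0,0,0.65,0,30,0,0,0.65,0,30],
)

```text
time: 5.93
position: [0.504, -0.0107, 0.1725]
eef_rot: [-0.036, 0.999, 0.001, -0.003]
force: [-0.3, -0.5, -0.7]
grip_width: 0.447
grip_force: 25.3
```

Emit:
apply_moves(
  plan=[0,0,0,0,30,0,0,0,0,30,0,0,0,0,30],
)

```text
time: 6.18
position: [0.5071, -0.0119, 0.1781]
eef_rot: [-0.035, 0.999, -0.0, 0.001]
force: [0.6, -0.0, -0.9]
grip_width: 0.451
grip_force: 25.3
```

```bash
python3 - <<'E'
from m import *
c=cap('wrist'); save(c,'w4.png'); q=ring(c); print('ring',q); o=np.array([-.0012,.0005]); p=q[3][:2]-o
go(p[0],p[1],.075,np.pi+.07)
E
```

```text
ring (array([316.48876381, 195.72472   ]), 24.52204704284668, array([   7,    9,   50,   46, 1502], dtype=int32), array([ 0.50524622, -0.01126177,  0.06      ]))
row [0.003  0.0013 0.3434] -0.0001 | pos [ 0.5071 -0.012   0.178 ] heading -3.0718 z-axis [ 2.7e-03 -5.0e-04 -1.0e+00] t 6.2333
```

View pics/w4.png

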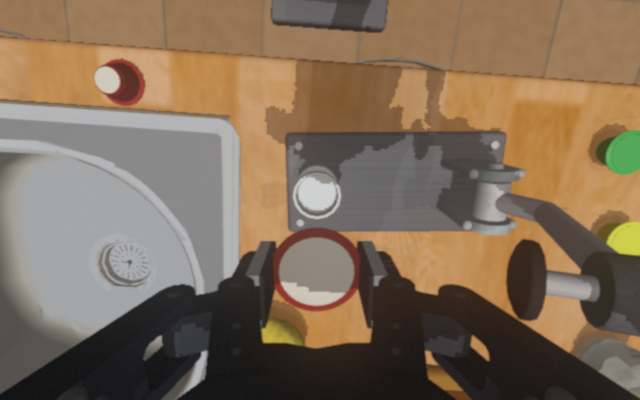

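```bash
python3 - <<'E'
from m import *
c=cap('wrist'); hsv=cv2.cvtColor(c['img'],cv2.COLOR_RGB2HSV)
print('col317 V',[(v,int(hsv[v,317,2])) for v in range(160,230,2)])
print('row193 V',[(u,int(hsv[193,u,2])) for u in range(284,352,2)])
for v in (190,193,196): print(v,onz(c,317,v,.06),onz(c,317,v,.049))
E
```

```text
col317 V [(160, 79), (162, 79), (164, 84), (166, 125), (168, 136), (170, 125), (172, 122), (174, 146), (176, 147), (178, 149), (180, 172), (182, 208), (184, 210), (186, 208), (188, 209), (190, 209), (192, 208), (194, 210), (196, 209), (198, 208), (200, 208), (202, 210), (204, 209), (206, 210), (208, 207), (210, 164), (212, 127), (214, 102), (216, 158), (218, 190), (220, 116), (222, 111), (224, 111), (226, 108), (228, 104)]
row193 V [(284, 191), (286, 169), (288, 105), (290, 111), (292, 130), (294, 194), (296, 163), (298, 188), (300, 209), (302, 209), (304, 209), (306, 209), (308, 209), (310, 209), (312, 209), (314, 209), (316, 209), (318, 208), (320, 209), (322, 209), (324, 209), (326, 209), (328, 209), (330, 208), (332, 209), (334, 206), (336, 165), (338, 177), (340, 176), (342, 109), (344, 108), (346, 107), (348, 108), (350, 107)]
190 [ 0.50019326 -0.01128243  0.06      ] [ 0.50274812 -0.01108506  0.049     ]
193 [ 0.50277307 -0.01110114  0.06      ] [ 0.50543698 -0.0108961   0.049     ]
196 [ 0.50536612 -0.01091892  0.06      ] [ 0.50813966 -0.01070618  0.049     ]
```

Emit:
apply_moves(
  plan=[0.003,0.001,0.08,0,30,0.003,0.001,0.16,0,30,0.003,0.001,0.23,0,30,0.003,0.001,0.29,0,30,0.003,0.001,0.33,0,30,0.003,0.001,0.343,0,30,0.003,0.001,0.343,0,30,0.003,0.001,0.343,0,30],
)

```text
time: 6.95
position: [0.5059, -0.012, 0.0744]
eef_rot: [-0.035, 0.999, -0.0, 0.001]
force: [-0.0, 0.6, 0.7]
grip_width: 0.448
grip_force: 25.3
```

Emit:
apply_moves(
  plan=[0,0,0.01,0,30,0,0,0.02,0,30,0,0,0.03,0,30,0,0,0.03,0,30,0,0,0.03,0,30],
)

```text
time: 7.37
position: [0.5053, -0.0118, 0.0644]
eef_rot: [-0.035, 0.999, 0.0, -0.0]
force: [0.0, -0.2, -0.1]
grip_width: 0.45
grip_force: 25.3
```

```bash
python3 - <<'E'
from m import *
print(telemetry.sense()['force'],telemetry.sense()['wrist_torque']); go(.506,-.0115,.060)
E
```

```text
[ 0.02445144 -0.2424248  -0.05525835] [ 0.03134408 -0.03452426 -0.05682644]
row [-0.0026  0.0009  0.0148] 0 | pos [ 0.5053 -0.0118  0.0644] heading -3.0722 z-axis [-2.e-04  0.e+00 -1.e+00] t 7.3667
```

Emit:
apply_moves(
  plan=[0,0,0.005,0,30,0,0,0.01,0,30,0,0,0.014,0,30,0,0,0.016,0,30,0,0,0.016,0,30,0,0,0.016,0,30],
)

```text
time: 7.87
position: [0.5053, -0.0118, 0.0596]
eef_rot: [-0.035, 0.999, 0.0, -0.0]
force: [0.6, -0.8, -0.9]
grip_width: 0.448
grip_force: 25.3
```

Emit:
apply_moves(
  plan=[0,0,0.003,0,30,0,0,0.005,0,30,0,0,0.005,0,30,0,0,0.005,0,30],
)

```text
time: 8.2
position: [0.5055, -0.0119, 0.0591]
eef_rot: [-0.035, 0.999, -0.0, 0.001]
force: [-3.5, 0.0, 10.5]
grip_width: 0.452
grip_force: 25.8
```

Emit:
apply_moves(
  plan=[0,0,-0.003,0,30,0,0,-0.003,0,40,0,0,-0.003,0,44,0,0,-0.003,0,50,0,0,-0.003,0,60,0,0,-0.003,0,62,0,0,-0.003,0,62,0,0,-0.003,0,62],
)

```text
time: 8.87
position: [0.5053, -0.0118, 0.059]
eef_rot: [-0.035, 0.999, 0.0, -0.0]
force: [-0.6, -0.2, 0.0]
grip_width: 0.726
grip_force: 0.0
```

Emit:
apply_moves(
  plan=[0,0,-0.05,0,62,0,0,-0.12,0,62,0,0,-0.22,0,62,0,0,-0.32,0,62,0,0,-0.4,0,62,0,0,-0.4,0,62,0,0,-0.4,0,62,0,0,-0.4,0,62],
)

```text
time: 9.53
position: [0.505, -0.0118, 0.1784]
eef_rot: [-0.035, 0.999, 0.0, -0.0]
force: [0.4, -0.6, 0.7]
grip_width: 0.728
grip_force: 0.0
```

```bash
python3 - <<'E'
from m import *
c=cap('wrist'); save(c,'w5.png'); print(proj(c,[.5054,-.0112,.073]))
go(.443,.079,.32,np.pi+.07)
E
```

```text
(np.float64(316.0838374008315), np.float64(202.75876930130107))
row [ 0.1852  0.3162 -0.4729] -0.0004 | pos [ 0.5048 -0.0117  0.178 ] heading -3.0722 z-axis [-1.7e-03  3.0e-04 -1.0e+00] t 9.5833
```

View pics/w5.png

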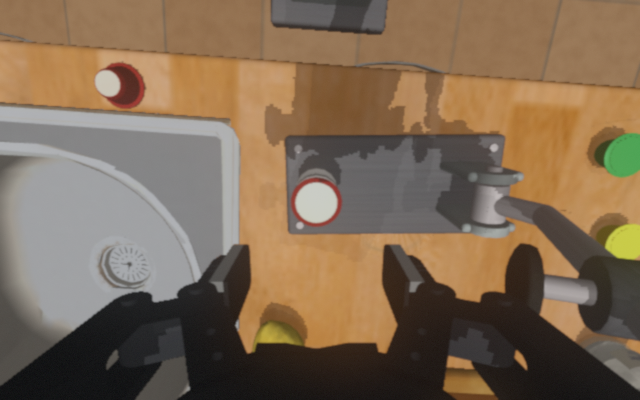

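The capsule sits level in the nest at (317,203), as predicted for seated. Now rise and go above the handle.

Emit:
apply_moves(
  plan=[0,0,-0.1,0,62,0,0,-0.22,0,62,0,0,-0.34,0,62,0,0,-0.46,0,62,0,0,-0.58,0,62,0,0,-0.63,0,62,0,0,-0.63,0,62],
)

```text
time: 10.17
position: [0.5061, -0.012, 0.3705]
eef_rot: [-0.035, 0.999, -0.0, 0.002]
force: [0.6, 0.6, -1.5]
grip_width: 0.723
grip_force: 0.0
```

Emit:
apply_moves(
  plan=[0.05,0.1,0,0,62,0.1,0.2,0,0,62,0.16,0.28,0,0,62,0.21,0.317,0,0,62,0.21,0.317,0,0,62,0.21,0.317,0,0,62,0.21,0.317,0,0,62,0.21,0.317,0,0,62],
)

```text
time: 10.83
position: [0.4366, 0.0781, 0.3672]
eef_rot: [-0.034, 0.999, -0.0, -0.001]
force: [0.3, -0.8, -0.4]
grip_width: 0.725
grip_force: 0.0
```

```bash
python3 - <<'E'
from m import *
c=cap('wrist'); hsv=cv2.cvtColor(c['img'],cv2.COLOR_RGB2HSV); save(c,'w6.png')
go(.435,.079,.265,np.pi+.07)
print(proj(c,[.409,.0765,.284]),proj(c,[.476,.081,.284]))
E
```

```text
row [0.0045 0.0035 0.3409] -0.001 | pos [0.4366 0.0781 0.3673] heading -3.0731 z-axis [-1.4e-03 -1.0e-04 -1.0e+00] t 10.8833
(np.float64(315.74069413149886), np.float64(173.19662174983478)) (np.float64(315.66210778581797), np.float64(259.3704484781204))
```

View pics/w6.png

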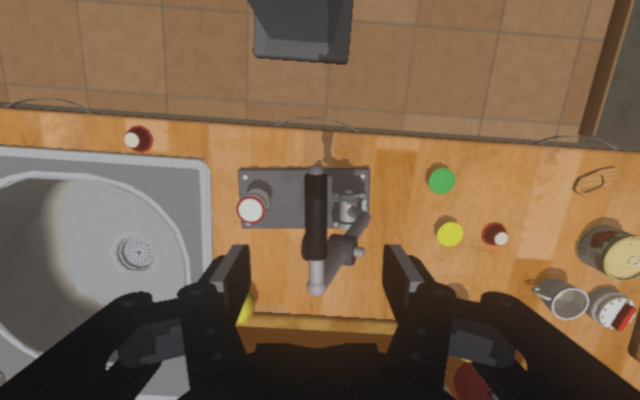

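The bar runs (316,175)–(316,258), exactly where predicted and centred between the fingers. Descend and grip.

Emit:
apply_moves(
  plan=[0.004,0.002,0.06,0,62,0.004,0.002,0.13,0,62,0.004,0.002,0.2,0,62,0.004,0.002,0.27,0,62,0.004,0.002,0.32,0,62,0.004,0.002,0.34,0,62,0.004,0.002,0.34,0,62,0.004,0.002,0.34,0,62],
)

```text
time: 11.55
position: [0.4351, 0.0788, 0.2664]
eef_rot: [-0.034, 0.999, -0.0, -0.0]
force: [0.2, 0.1, 0.3]
grip_width: 0.726
grip_force: 0.0
```

Emit:
apply_moves(
  plan=[0,0,0,0,40,0,0,0,0,20,0,0,0,0,8,0,0,0,0,8,0,0,0,0,8,0,0,0,0,8,0,0,0,0,8,0,0,0,0,8],
  grip_force=35,
)

```text
time: 12.22
position: [0.435, 0.0782, 0.2668]
eef_rot: [-0.034, 0.999, -0.001, 0.001]
force: [0.5, -6.1, 2.5]
grip_width: 0.187
grip_force: 34.4
```

```bash
python3 - <<'E'
from m import *
s=telemetry.sense(); print(s['force'],s['wrist_torque'],s['grip_width'],s['grip_force'])
go(.435,.079,.265,np.pi+.07)
# arc: q from 0; handle pos in press y,z rel. hinge
f=lambda q:(lambda a:np.array([-(.215*np.cos(a)-.03*np.sin(a)),.215*np.sin(a)+.03*np.cos(a)]))(1.22-q)
a0=f(0)
for q in np.r_[np.arange(.05,1.2,.05),1.13,1.22]: d=f(q)-a0; print(round(q,2),'ty %.3f tz %.3f'%(d[0]/.3,-d[1]/.3))
E
```

```text
[ 0.50253179 -6.05719978  2.51721209] [-1.27754266 -0.00729391  0.0733174 ] 0.18730430061753123 34.355632066726685
row [-0.0001  0.0026  0.0059] -0.0006 | pos [0.435  0.0782 0.2668] heading -3.0726 z-axis [ 0.0015 -0.0024 -1.    ] t 12.2167
0.05 ty -0.035 tz 0.008
0.1 ty -0.070 tz 0.019
0.15 ty -0.104 tz 0.031
0.2 ty -0.137 tz 0.044
0.25 ty -0.170 tz 0.060
0.3 ty -0.202 tz 0.077
0.35 ty -0.233 tz 0.095
0.4 ty -0.263 tz 0.115
0.45 ty -0.293 tz 0.137
0.5 ty -0.320 tz 0.160
0.55 ty -0.347 tz 0.184
0.6 ty -0.373 tz 0.210
0.65 ty -0.397 tz 0.236
0.7 ty -0.420 tz 0.265
0.75 ty -0.441 tz 0.294
0.8 ty -0.461 tz 0.324
0.85 ty -0.480 tz 0.355
0.9 ty -0.496 tz 0.387
0.95 ty -0.512 tz 0.420
1.0 ty -0.525 tz 0.453
1.05 ty -0.537 tz 0.488
1.1 ty -0.547 tz 0.522
1.15 ty -0.556 tz 0.558
1.13 ty -0.552 tz 0.543
1.22 ty -0.564 tz 0.607
```

Emit:
apply_moves(
  plan=[0,-0.035,0.008,0,8,0,-0.07,0.019,0,8,0,-0.104,0.031,0,8,0,-0.137,0.044,0,8,0,-0.17,0.06,0,8,0,-0.202,0.077,0,8,0,-0.233,0.095,0,8,0,-0.263,0.115,0,8],
)

```text
time: 12.88
position: [0.4406, -0.0006, 0.2312]
eef_rot: [-0.034, 0.999, 0.0, 0.0]
force: [3.3, 0.9, 6.7]
grip_width: 0.183
grip_force: 36.3
```

Emit:
apply_moves(
  plan=[0,-0.03,0.022,0,8,0,-0.057,0.045,0,8,0,-0.084,0.069,0,8,0,-0.11,0.095,0,8,0,-0.134,0.121,0,8,0,-0.157,0.15,0,8,0,-0.178,0.179,0,8,0,-0.198,0.209,0,8],
)

```text
time: 13.55
position: [0.4445, -0.0596, 0.1682]
eef_rot: [-0.035, 0.999, -0.0, 0.0]
force: [5.4, 3.2, 3.8]
grip_width: 0.187
grip_force: 37.4
```

```bash
cat >> m.py <<'E'
def where():
    s=telemetry.sense(); print('F',s['force'].round(1),'M',s['wrist_torque'].round(2),'w',round(s['grip_width'],3))
    post=np.array([.5054,-.0114]); yx=np.array([-np.sin(.07),np.cos(.07)])
    g=s['position']; y=(g[:2]-post)@yx-.14; z=g[2]+.019-.072
    print('rel hinge y %.4f z %.4f r %.4f (.2171) q %.3f'%(y,z,np.hypot(y,z),1.22-(np.arctan2(z,-y)-np.arctan2(.03,.215))))
E
python3 -c "
from m import *
where()"
```

```text
F [5.4 3.2 3.8] M [ 0.98 -1.12  0.11] w 0.187
rel hinge y -0.1838 z 0.1152 r 0.2169 (.2171) q 0.799
```

Emit:
apply_moves(
  plan=[0,-0.019,0.031,0,8,0,-0.035,0.063,0,8,0,-0.051,0.096,0,8,0,-0.064,0.129,0,8,0,-0.076,0.164,0,8,0,-0.086,0.198,0,8,0,-0.091,0.219,0,8,0,-0.091,0.219,0,8],
)

```text
time: 14.22
position: [0.4465, -0.087, 0.1019]
eef_rot: [-0.034, 0.999, -0.0, 0.0]
force: [6.8, 1.0, 4.3]
grip_width: 0.18
grip_force: 39.4
```

```bash
python3 -c "
from m import *
where()"
```

```text
F [6.8 1.  4.3] M [ 0.33 -1.09  0.08] w 0.18
rel hinge y -0.2113 z 0.0489 r 0.2169 (.2171) q 1.131
```

Emit:
apply_moves(
  plan=[-0.001,-0.003,0.014,0,8,-0.002,-0.006,0.028,0,8,-0.003,-0.009,0.042,0,8,-0.004,-0.011,0.055,0,8,-0.005,-0.012,0.064,0,8,-0.005,-0.012,0.064,0,8,-0.005,-0.012,0.064,0,8,-0.005,-0.012,0.064,0,8],
)

```text
time: 14.88
position: [0.4469, -0.0906, 0.0837]
eef_rot: [-0.034, 0.999, -0.001, -0.001]
force: [-2.4, -2.9, 9.1]
grip_width: 0.185
grip_force: 40.5
```

```bash
python3 - <<'E'
from m import *
where()
c=cap('scene'); save(c,'s7.png')
a=cv2.imread('pics/s7.png')[190:300,250:400]; b=cv2.imread('pics/scene0.png')[190:300,250:400]
w=cap('wrist')['img'][:,:,::-1]
cv2.imwrite('pics/z7.png',np.vstack([cv2.resize(a,(525,385),interpolation=cv2.INTER_CUBIC)[:330],cv2.resize(w,(525,270))[:270]]))
E
```

```text
F [-2.4 -2.9  9.1] M [-0.38  0.45  0.11] w 0.185
rel hinge y -0.2149 z 0.0307 r 0.2171 (.2171) q 1.217
```

View pics/z7.png

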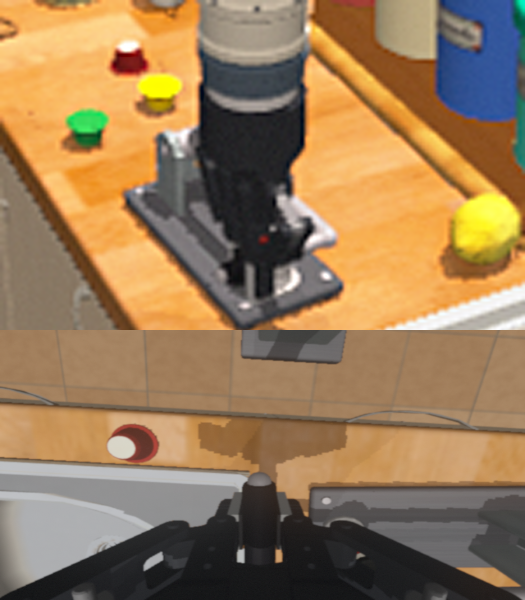

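The lever is level (about 1.22 rad) with 9 N at the handle, which matches spring plus pad. The bar is held between the pads at (260,510) in the lower view. I'll hold a moment to check it is steady.

Emit:
apply_moves(
  plan=[0,0,0,0,8,0,0,0,0,8,0,0,0,0,8,0,0,0,0,8,0,0,0,0,8,0,0,0,0,8],
)

```text
time: 15.48
position: [0.4468, -0.0906, 0.0837]
eef_rot: [-0.034, 0.999, -0.001, -0.001]
force: [-2.8, -1.7, 9.3]
grip_width: 0.186
grip_force: 40.5
```

```bash
python3 -c "
from m import *
where(); print(r.job_done())"
```

```text
F [-2.8 -1.7  9.3] M [-0.35  0.42  0.12] w 0.186
rel hinge y -0.2149 z 0.0307 r 0.2171 (.2171) q 1.217
the job is handed in; nothing more can be done
None
```

The capsule was seated upright in the nest and released, and I handed the job in at about 15.5 s holding the lever level (about 1.22 rad, 9 N at the handle, as expected with the pad on the capsule); I did not see the pad on the capsule directly because the gripper hid it.

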